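Clamp a culture flask with the turnbuckle

ROBOT

A 6-joint arm with a two-finger parallel gripper is mounted at the origin on the work surface. World frame = base frame: x ahead of the robot, y to its left, z up, the work surface at z = 0. Lengths are in m, angles in rad, forces in N, time in s.
With the tool pointing down it reaches from about 0.325 to 1 m from the base axis. Payload 5.1 kg.
Tool frame: the origin (TCP) lies midway between the tips of the shut fingers; the grasp point (between the pads) lies 19 mm behind it; x points along the fingers, z is the direction in which the jaws open and shut, and the axes are right-handed (so a half turn about x gives the same grasp; the last joint's range is limited). The gripper opens to 85 mm and grips with 20 to 120 N. Pads are 22 mm wide; open, the fingers measure 114 mm over their backs; the gripper's body (76 mm by 85 mm) begins 54 mm behind the grasp point. The pads swing forward as they close: fully open they stand 13 mm farther back than shut.
Start: joints at [-1.304, 0.124, 1.65, -0, 1.367, -0.083], TCP at [0.223, -0.611, 0.231] pointing down, gripper open.
Joint ranges: [-2.61, 2.61], [-1.02, 2.33], [0.03, 2.71], [-1.35, 4.49], [0.32, 2.68], [-2.91, 2.91]. Speed limits (rad/s): [2.57, 2.57, 3.14, 3.14, 3.14, 3.14].

INTERFACE

Orientations are given as a unit quaternion [x, y, z, w].
In Python, from rig import manip, snapshot gives the robot as it stands.
- The arm moves only by the shell command python3 -m pendant 'ROWS' [OPENING] [FORCE]. ROWS is JSON, a list that holds one entry, the list of rows, each a list of 6 numbers: the shift along the tool's x, y, z as a fraction of full scale, then the turn, a rotation vector about the tool's x, y, z as a fraction of full scale. A call has 1 to 12 rows; each row is the pose to reach, as a shift and turn from the pose commanded when the call began, along the tool's axes at that moment; what a row does not reach only later rows make up. Full scale, the value 1, is 100 mm for a shift and pi/2 rad for a turn. A row lasts 1/10 s, in which the tool goes at most 50 mm and 8.59 degrees, less where a joint would pass 70% of its speed; a pose out of reach is approached as far as the arm can. A call with a number of a shift or a turn outside -1 to 1 is refused whole. A call with a gripper value outside its range is refused whole. OPENING is the gripper command: -1 is shut, 1 is fully open, values between are in proportion, set as the call begins (- or left out, the last holds). The fingers move at their own pace and stop on an object; FORCE is the grip in N (left out, the last holds). Time passes only in rows, so rows that repeat a pose let the fingers close. It gives the time, the measured TCP pose, the force and the opening at its end, in the units of the state.
- manip.state(): the state, without advancing time (a new reading comes with each control period).
- snapshot(name): name is "scene" or "top" or "wrist"; returns a dict with "frame" (480x640x3 uint8, red, green, blue), "fx", "fy", "cx", "cy" (pixels), "R" (3x3) and "t" (3): a world point X has camera coordinates R X + t. Camera axes: x right, y down, z forward; pixel columns grow to the right and rows downward; lengths in m; the calibration is good to about 2 mm. A picture is of the moment at which its call begins. There is no depth.
- manip.finish_job(): hands the job in, once; it reports no verdict.
The state is a dict: "clock": time; "joint_pos": joint angles; "joint_vel": joint speeds; "tau": joint torques, N m; "tcp_pos": TCP position; "tcp_rot": TCP orientation; "force": force on the tool from outside, world axes, zero at the start; "ft_torque": the same for the moment, N m; "gripper_width": finger opening in m.
Only numpy, scipy, OpenCV 4.12 (cv2) and the standard library are available. Lean on these libraries where they do the work, as an engineer would, in place of code of your own. Each camera call takes 0.05 s, during which the arm holds its last target.

TASK

Set the small culture flask flat on the raised bed of the flask clamp, body squarely on the bed and cap pointing away from the turnbuckle, and let go of it. Then push the turnbuckle's bars round, their tops away from the bed, so that both jaws draw in together and hold the flask snugly: both spring pads pushed back about half of their 8 mm travel, never all the way. Do not drop the flask, and leave the other things on the bench where they are.

Things in the scene. Friction and masses are not known exactly. Their poses are not given: they have to be found in the camera images.
- flask_center (a point): centre, half-way up, of the body of the small culture flask: a clear flat box 68 mm long (x), 52 mm wide (y), 30 mm high, with neck and 25 mm cap at its +x end (100 mm long in all, 45 g); starts lying on the bench. x points to the cap
- flask_cap (a point): centre of that flask's cap, 57 mm from flask_center along the flask's x, same height
- flask: the small flask itself; origin at the centre of its body's underside, 15 mm below flask_center, same axes
- clamp: the flask clamp, fixed to the bench: grey base plate 250 (x) by 235 mm (y), 12 mm thick, with a raised bed, a turnbuckle on its +y side and two jaws that close along x. Origin on the bench under its middle; x along the turnbuckle, y from bed to turnbuckle, z up. The aluminium jaw arms beside the bed are 52 mm high and end at y = -38 mm; the carriages at the turnbuckle's ends are 111 mm high
- bed (a point): centre of the top of the black raised bed (40 mm in x, 68 mm in y, top 26 mm above the bench, 14 mm above the plate), at clamp y = -44 mm; clamp's axes. The flask body belongs centred here (within 14 mm along y), cap to -y. The half of the bed farther from the turnbuckle has no pads or jaws beside it: room for fingers
- turnbuckle_mid (a point): centre of the turnbuckle body, on its axis (along the clamp's x), 95 mm above the bench, at clamp y = +70 mm; clamp's axes. Here a hub 30 mm across carries four tommy bars, 9 mm thick, 90 degrees apart, in the plane x = 0, reaching 60 mm from the axis
- turnbuckle (a joint): turnbuckle angle (rad), 0 (jaws open) to 8.9; a bar stands straight up at 0 and every quarter turn. Grows as the top bar is pushed to the clamp's +y, away from the bed. Each rad draws both jaws in 3.82 mm: pad faces 100 mm apart at 0, touching the flask at about 6.3, pads half pressed at about 7.3, bottomed at about 8.4. Stiff thread: about 0.12 Nm turns it, and it stays where left
- pad_a (a joint): how far the spring pad of the -x jaw is pushed back into its jaw (m), 0 = free, 0.008 = bottomed; 1.2 N per mm. Pads are rubber plates 28 mm (y) by 20 mm high, 42 mm above the bench, centred 22 mm to the -y side of the clamp's origin
- pad_b (a joint): the same for the +x jaw
- jar: bystander: closed glass jar, 56 mm across, 85 mm high; origin at the centre of its underside
- tip_box: bystander: closed grey box 70 x 55 x 50 mm high; origin at the centre of its underside, x along its 70 mm side
- bottle: bystander: closed glass bottle, 58 mm across, 130 mm high, standing just beyond the turnbuckle side of the clamp; origin at the centre of its underside
- dishes: bystander: stack of three flat dishes, 60 mm across, 36 mm high; origin at the centre of its underside
- big_flask: bystander: the large flat flask (body 110 x 84 x 36 mm, cap along its x, 142 mm long in all), too wide for the clamp; origin at the centre of its body's underside
- driver: bystander: screwdriver 160 mm long lying on the bench, along its x
There are look-alikes about, which are no part of the job. What is shaped like the flask but brown or red is not meant.

How it is judged:
On the way, in this order (a step that is already met when the one before it is completed fails the run):
1. the flask lies flat on the bed between the open jaws, cap away from the turnbuckle, let go (y of flask_center in the frame of clamp between -0.058 and -0.03 m and z of flask_center in the frame of clamp between 0.036 and 0.046 m and angle between flask_center's own z axis and vertical below 0.12 rad and y of flask_cap in the frame of clamp below -0.08 m and contact force between flask and the fingers below 0.1 N and value of joint turnbuckle below 5.5 rad), for 0.2 s.
2. both pads hold the flask (value of joint pad_a between 0.0015 and 0.006 m and value of joint pad_b between 0.0015 and 0.006 m), for 0.2 s.
At the end, for the whole second after the job is handed in: The small flask lies flat on the raised bed (body centre within 14 mm of the bed's centre along its length, within 5 mm across, square to the jaws within 0.08 rad, tilted less than 0.12 rad), cap away from the turnbuckle, at rest and released; both spring pads are pushed back by 1.5 to 6 mm (all of step 2 and y of flask_center in the frame of clamp between -0.058 and -0.03 m and z of flask_center in the frame of clamp between 0.036 and 0.046 m and angle between flask_center's own z axis and vertical below 0.12 rad and y of flask_cap in the frame of clamp below -0.08 m and contact force between flask and the fingers below 0.1 N and x of flask_center in the frame of clamp between -0.005 and 0.005 m and angle between the y axis of flask and the x axis of clamp, either way round below 0.08 rad and value of joint turnbuckle above 6.3 rad and linear speed of flask below 0.02 m/s); the robot touches nothing.
It fails at once if a pad is bottomed: the flask is crushed (pad pushed back over 7.6 mm of 8) (value of joint any of pad_a, pad_b above 0.0076 m).
It fails at once if the flask is dropped: it moves faster than 0.6 m/s while not held (linear speed of flask above 0.6 m/s and contact force between flask and the fingers below 0.1 N).
It fails at once if a bystander is moved by more than 25 mm or tipped over (distance of any of jar, tip_box, bottle, dishes, big_flask, driver from where it was at the start of the episode above 0.025 m or angle between any of jar, tip_box, bottle, dishes, big_flask's own z axis and vertical above 0.5 rad).
It also fails if it takes over 54 s, if anything falls off the work surface, if the arm or the gripper's body presses on something with over 40 N, if the wrist force passes 120 N, or if a joint passes its speed limit or range.

## Working session

There is one attempt and no reset: what is moved stays moved. The work goes in short steps, Python scripts to look and compute and a shell command to move; the robot and the scene stay as the last step left them, time stands still between calls to the robot, and variables do not carry over. Pictures are saved under pics/ and viewed, and the job is handed in when it is done.

```bash
ls; mkdir -p pics
cat > h.py <<'E'
import numpy as np, cv2
from rig import manip, snapshot
from scipy.spatial.transform import Rotation as Ro
def snap(n,f):
    s=snapshot(n); cv2.imwrite('pics/'+f+'.png',cv2.cvtColor(s['frame'],cv2.COLOR_RGB2BGR)); 
    np.savez('pics/'+f+'.npz',**{k:np.array(v) for k,v in s.items()}); return s
def load(f): return np.load('pics/'+f+'.npz')
def px2w(s,u,v,z):
    d=np.array([(u-s['cx'])/s['fx'],(v-s['cy'])/s['fy'],1.]); R=np.array(s['R']);t=np.array(s['t'])
    c=-R.T@t; d=R.T@d; return c+d*(z-c[2])/d[2]
def w2px(s,X):
    p=np.array(s['R'])@np.array(X)+np.array(s['t']); return np.array([s['fx']*p[0]/p[2]+s['cx'],s['fy']*p[1]/p[2]+s['cy']])
E
python3 - <<'E'
from h import *
for n in ['scene','top','wrist']: s=snap(n,n+'0'); print(n,-np.array(s['R']).T@np.array(s['t']))
print(manip.state())
E
```

```text
pics
scene [1.33718446 0.32011604 0.88960911]
top [ 0.25298173 -0.04480456  1.64272523]
wrist [ 0.30218114 -0.58058997  0.37280672]
{'clock': 0.15, 'joint_pos': array([-1.30357937e+00,  1.24374847e-01,  1.65132600e+00, -3.11336751e-05,
        1.36753522e+00, -8.26314943e-02]), 'joint_vel': array([ 0.00042945, -0.00153648, -0.00392774, -0.0009061 ,  0.00192806,
        0.00024648]), 'tau': array([ 7.88529778e-04, -4.24226332e+01, -3.66013205e+01, -8.76143122e-05,
        4.67195845e-03,  8.46350787e-06]), 'tcp_pos': array([ 0.22261233, -0.61019203,  0.23034305]), 'tcp_rot': array([ 0.40571408,  0.57984156, -0.40498819,  0.57893385]), 'force': array([-0.55707344, -0.63725702, -0.45933636]), 'ft_torque': array([ 0.01799457, -0.02318611, -0.01532027]), 'gripper_width': 0.08553863193446619}
```

View pics/top0.png

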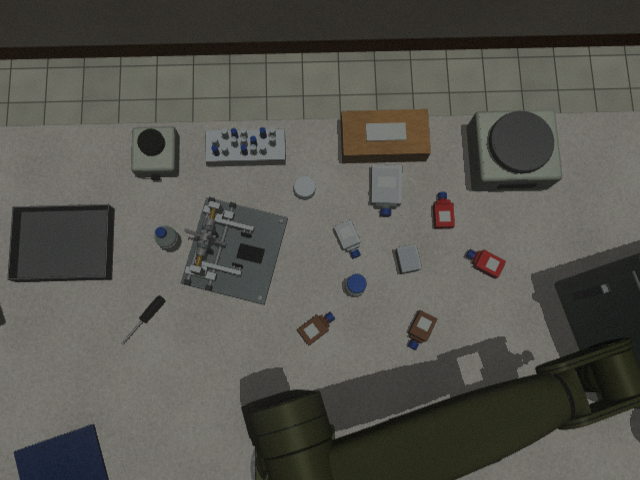

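View pics/scene0.png

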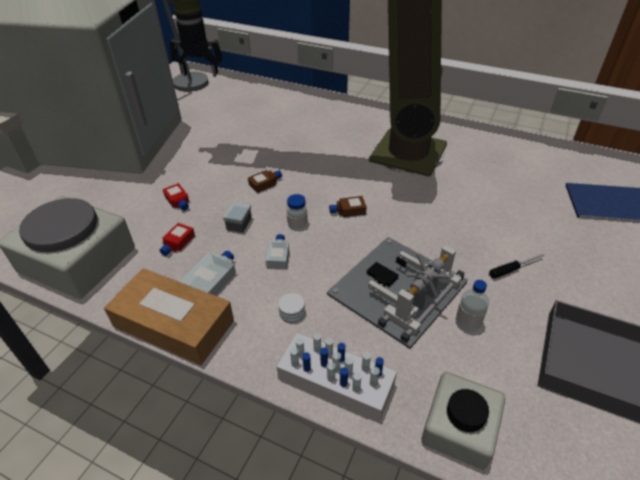

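View pics/wrist0.png

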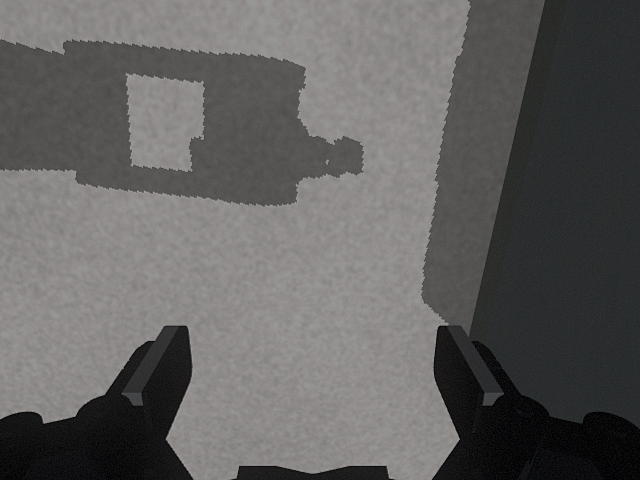

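Run:
```python
from h import *
s=load('top0'); im=cv2.imread('pics/top0.png')
a=cv2.resize(im[190:310,170:300],None,fx=4,fy=4,interpolation=cv2.INTER_CUBIC)
b=cv2.resize(im[190:310,320:390],None,fx=4,fy=4,interpolation=cv2.INTER_CUBIC)
cv2.imwrite('pics/crop0.png',np.hstack([a,b]))
for p in [(212,198),(288,217),(264,303),(182,282)]: print(px2w(s,*p,.012))
print('bed',px2w(s,251,254,.026),'flask',px2w(s,347,237,.015),px2w(s,355,254,.015))
```

```text
[0.71963972 0.2163757  0.012     ]
[0.65955277 0.00591384 0.012     ]
[0.42295981 0.07520415 0.012     ]
[0.48603316 0.29633999 0.012     ]
bed [0.55545894 0.10779662 0.026     ] flask [ 0.59790139 -0.15517287  0.015     ] [ 0.54981409 -0.17520343  0.015     ]
```

View pics/crop0.png

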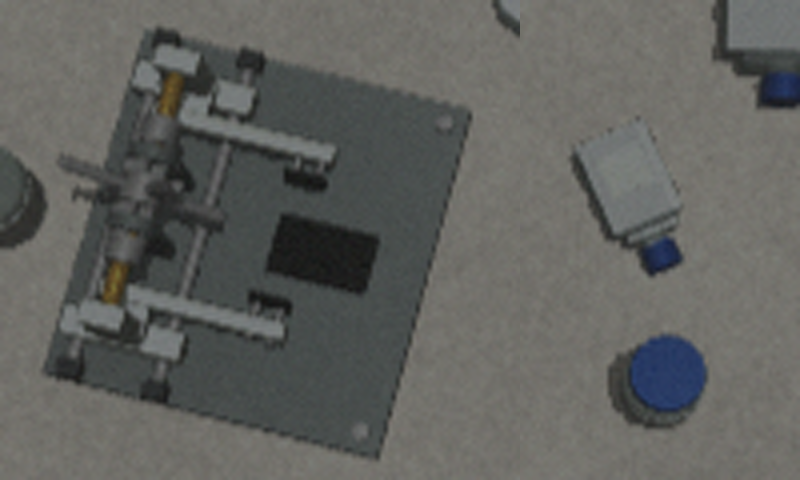

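```bash
cat >> h.py <<'E'
def rows(target_p,target_R=None):
    st=manip.state(); R=Ro.from_quat(st['tcp_rot']); d=R.as_matrix().T@(np.array(target_p)-st['tcp_pos'])
    print('shift frac',np.round(d/0.1,3))
    if target_R is not None: print('turn frac',np.round((R.inv()*Ro.from_matrix(target_R)).as_rotvec()/(np.pi/2),4))
def Rdown(zx,zy):
    z=np.array([zx,zy,0.]);z/=np.linalg.norm(z);x=np.array([0,0,-1.]);return np.column_stack([x,np.cross(z,x),z])
E
python3 - <<'E'
from h import *
s=load('top0')
c=[px2w(s,u,v,.012)[:2] for u,v in [(206.75,196.75),(287.5,216.75),(265,304.5),(180.75,283.25)]]
o=np.mean(c,0); y=(c[0]+c[3]-c[1]-c[2]);L=np.linalg.norm(y)/2;y/=2*L;x=np.array([y[1],-y[0]])
print('origin',o,'y',y,L,np.linalg.norm(c[0]-c[3]),np.degrees(np.arctan2(x[1],x[0])))
bc=[(278,213),(380,237),(364,293),(268,272)]
b=[px2w(s,u/4+170,v/4+190,.026)[:2] for u,v in bc]; print('bed',np.mean(b,0),(np.mean(b,0)-o)@np.c_[x,y])
for n,u,v,z in [('bottle',161,230,.13),('jar',356.5,283,.085),('dishes',305,187,.036)]:
    p=px2w(s,u,v,z)[:2]; print(n,p,(p-o)@np.c_[x,y])
st=manip.state(); print(Ro.from_quat(st['tcp_rot']).as_matrix())
# move so wrist is over flask
rows([.62,-.16,.30],Rdown(.4,-.9)); rows([.62,-.16,.30],Rdown(-.4,.9))
E
```

```text
origin [0.57137395 0.15262757] y [0.27155427 0.96242313] 0.2342075373287837 0.25051472468259867 -15.756776185913232
bed [0.55709176 0.10881483] [-0.00184797 -0.04604478]
bottle [0.60457525 0.32712088] [-0.01543071  0.17695235]
jar [ 0.46056807 -0.1703146 ] [-0.01894582 -0.34089683]
dishes [ 0.73747954 -0.04337314] [ 0.21308869 -0.14352893]
[[-4.63348934e-04  9.39422528e-01  3.42760994e-01]
 [ 1.57702915e-03  3.42761291e-01 -9.39421210e-01]
 [-9.99998649e-01  1.05264263e-04 -1.64031479e-03]]
shift frac [-0.691  5.276 -2.868]
turn frac [-0.0435 -0.001  -0.0001]
shift frac [-0.691  5.276 -2.868]
turn frac [ 1.9565e+00 -2.0000e-04  1.6000e-03]
```

```bash
python3 -m pendant '[[[0,0.5,-0.3,0,0,0],[-0.1,0.9,-0.6,0,0,0]]]' 1 20; python3 -m pendant '[[[0,0.5,-0.3,0,0,0],[-0.1,0.9,-0.6,0,0,0]]]'; python3 -m pendant '[[[0,0.5,-0.3,0,0,0],[-0.1,0.9,-0.6,0,0,0]]]';python3 -m pendant '[[[0,0.5,-0.3,0,0,0],[-0.1,0.9,-0.6,-0.02,0,0]]]';python3 -m pendant '[[[0,0.4,-0.3,0,0,0],[-0.1,0.7,-0.5,-0.02,0,0],[-0.1,0.7,-0.5,-0.02,0,0],[-0.1,0.7,-0.5,-0.02,0,0]]]'
python3 - <<'E'
from h import *
s=snap('wrist','w1'); print(manip.state()['tcp_pos'],-np.array(s['R']).T@np.array(s['t']))
E
```

```text
clock: 0.35
tcp_pos: [0.2814, -0.5297, 0.2375]
tcp_rot: [0.407, 0.58, -0.405, 0.578]
force: [2.1, -0.2, -0.6]
gripper_width: 0.085
clock: 0.55
tcp_pos: [0.3412, -0.449, 0.2469]
tcp_rot: [0.406, 0.58, -0.405, 0.579]
force: [0.9, 0.5, -0.1]
gripper_width: 0.0855
clock: 0.75
tcp_pos: [0.4001, -0.3692, 0.2555]
tcp_rot: [0.406, 0.58, -0.405, 0.579]
force: [0.0, -1.0, -1.1]
gripper_width: 0.0857
clock: 0.95
tcp_pos: [0.459, -0.2895, 0.264]
tcp_rot: [0.396, 0.586, -0.396, 0.585]
force: [1.2, 0.1, 0.7]
gripper_width: 0.0853
clock: 1.35
tcp_pos: [0.5052, -0.2186, 0.2751]
tcp_rot: [0.386, 0.592, -0.387, 0.592]
force: [-0.2, 0.3, -0.1]
gripper_width: 0.0855
[ 0.50466984 -0.21931401  0.27473282] [ 0.58272084 -0.18373805  0.4176776 ]
```

View pics/w1.png

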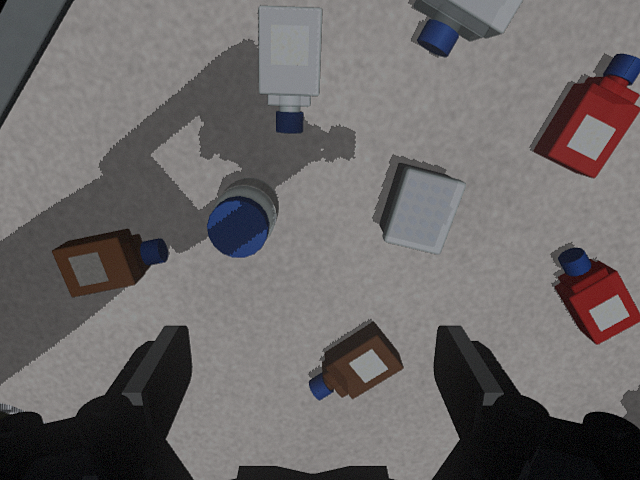

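The only clear small flask is at wrist pixel (290,50), cap (289,121). The look-alikes are red (590,120) and (600,300), brown (100,262) and (362,365), the big flask (465,15), and a box (425,208).

Run:
```python
from h import *
s=load('w1'); im=cv2.imread('pics/w1.png')
cv2.imwrite('pics/crop1.png',cv2.resize(im[0:150,215:365],None,fx=4,fy=4,interpolation=cv2.INTER_CUBIC))
c=[px2w(s,u,v,.03)[:2] for u,v in [(259,7),(321,8),(320,96),(259,96)]]
m=np.mean(c,0); x=(c[2]+c[3]-c[0]-c[1])/2; print(m,np.linalg.norm(x),np.linalg.norm(c[1]-c[0]),np.degrees(np.arctan2(x[1],x[0])))
print('cap',px2w(s,289,121,.02)[:2])
```

```text
[ 0.60282586 -0.15433522] 0.06749343117924374 0.04985524206234356 -157.68387649769784
cap [ 0.55159108 -0.17447642]
```

View pics/crop1.png

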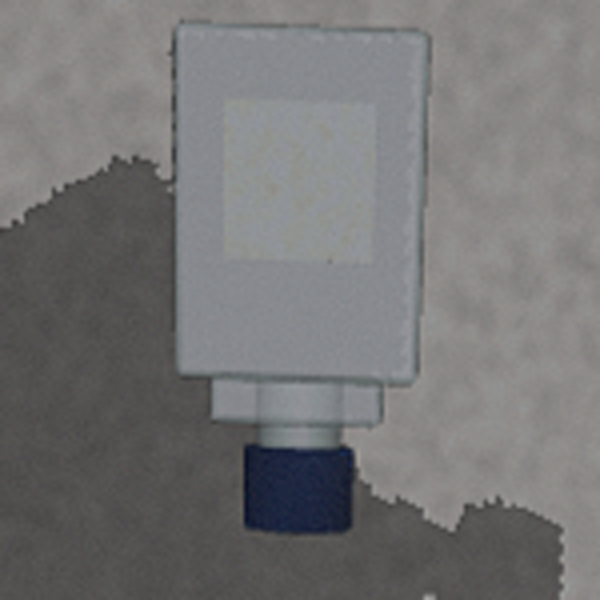

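Run:
```python
from h import *
rows([.590,-.1596,.10],Rdown(.375,-.927))
rows([.590,-.1596,.003],Rdown(.375,-.927))
```

```text
shift frac [ 1.747  1.022 -0.204]
turn frac [ 0.018  -0.0002  0.0005]
shift frac [ 2.717  1.023 -0.204]
turn frac [ 0.018  -0.0002  0.0005]
```

```bash
python3 -m pendant '[[[0.3,0.5,-0.1,0.018,0,0],[0.6,0.99,-0.2,0.018,0,0],[1,1,-0.2,0.018,0,0]]]' 1 20; python3 -m pendant '[[[0.4,0.02,0,0,0,0],[0.75,0.02,0,0,0,0],[0.75,0.02,0,0,0,0],[0.75,0.02,0,0,0,0]]]'
python3 - <<'E'
from h import *
s=snap('wrist','w2'); rows([.590,-.1596,.003],Rdown(.375,-.927))
E
```

```text
clock: 1.7
tcp_pos: [0.5917, -0.1618, 0.1791]
tcp_rot: [0.396, 0.583, -0.395, 0.589]
force: [0.6, -0.4, 0.9]
gripper_width: 0.0855
clock: 2.1
tcp_pos: [0.5893, -0.1614, 0.1013]
tcp_rot: [0.396, 0.586, -0.396, 0.585]
force: [0.1, -0.1, 0.5]
gripper_width: 0.0854
shift frac [ 1.003  0.    -0.023]
turn frac [-0.0011  0.001  -0.001 ]
```

View pics/w2.png

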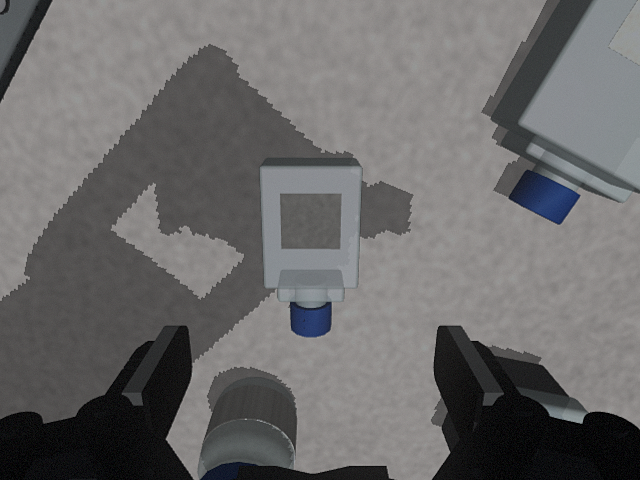

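```bash
python3 - <<'E'
from h import *
s=load('w2')
c=[px2w(s,u,v,.03)[:2] for u,v in [(261,166),(361,166),(358,288),(264,288)]]
m=np.mean(c,0); x=(c[2]+c[3]-c[0]-c[1])/2; print(m,np.linalg.norm(x),np.linalg.norm(c[1]-c[0]),np.degrees(np.arctan2(x[1],x[0])))
E
python3 -m pendant '[[[0.4,0,-0.01,0,0,0],[0.75,0,-0.02,0,0,0],[0.97,0,-0.02,0,0,0],[0.97,0,-0.02,0,0,0],[0.97,0,-0.02,0,0,0]]]'
python3 -m pendant '[[[0,0,0,0,0,0],[0,0,0,0,0,0],[0,0,0,0,0,0],[0,0,0,0,0,0],[0,0,0,0,0,0],[0,0,0,0,0,0],[0,0,0,0,0,0],[0,0,0,0,0,0]]]' -0.2 20
```

```text
[ 0.60404857 -0.15361644] 0.06674693685795725 0.049694464246197716 -158.22674011149928
clock: 2.65
tcp_pos: [0.591, -0.1595, 0.0073]
tcp_rot: [0.396, 0.585, -0.395, 0.588]
force: [-0.3, -0.3, 0.3]
gripper_width: 0.0854
clock: 3.45
tcp_pos: [0.5909, -0.1591, 0.007]
tcp_rot: [0.396, 0.585, -0.395, 0.588]
force: [-0.5, -0.3, 7.5]
gripper_width: 0.0521
```

```bash
python3 -m pendant '[[[-0.15,0,0,0,0,0],[-0.5,0,0,0,0,0],[-1,0,0,0,0,0],[-1,0,0,0,0,0],[-1,0,0,0,0,0]]]'
python3 - <<'E'
from h import *
st=manip.state();print(st['force'],st['gripper_width'])
o=np.array([.5714,.1526]);x=np.array([.9624,-.2716]);y=np.array([.2716,.9624])
p=o-.0577*y; print(p); rows([*p,.11],Rdown(*x))
p=o-.0977*y; print(p); rows([*p,.13],Rdown(*x))
snap('wrist','w3')
E
```

```text
clock: 3.95
tcp_pos: [0.5906, -0.1589, 0.1076]
tcp_rot: [0.396, 0.585, -0.395, 0.588]
force: [-0.3, 0.7, -0.2]
gripper_width: 0.0518
[-0.34399706  0.67425955 -0.15166649] 0.05181124438085785
[0.55572868 0.09706952]
shift frac [-0.029  0.636 -2.503]
turn frac [-0.5801  0.003  -0.0012]
[0.54486468 0.05857352]
shift frac [-0.229  0.392 -2.186]
turn frac [-0.5801  0.003  -0.0012]
```

View pics/w3.png

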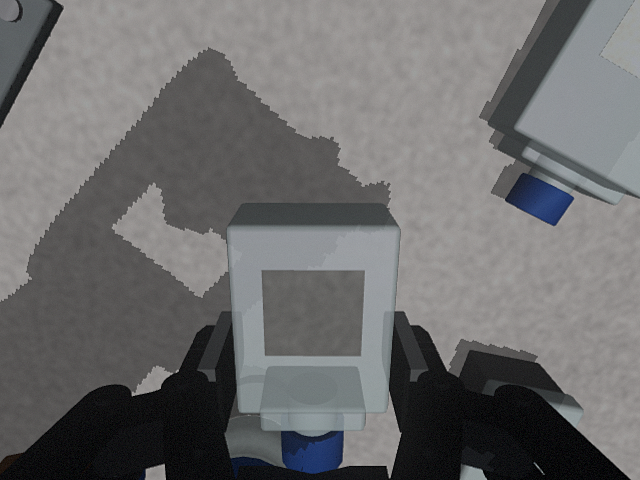

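```bash
python3 -m pendant '[[[-0.1,0.1,-0.4,-0.08,0,0],[-0.2,0.2,-0.7,-0.16,0,0],[-0.2,0.3,-1,-0.24,0,0]]]';  python3 - <<'E'
from h import *
o=np.array([.5714,.1526]);x=np.array([.9624,-.2716]);y=np.array([.2716,.9624])
p=o-.0977*y; rows([*p,.13],Rdown(*x))
E
```

```text
clock: 4.3
tcp_pos: [0.5788, -0.0534, 0.124]
tcp_rot: [0.277, 0.651, -0.277, 0.65]
force: [0.4, -0.3, -0.1]
gripper_width: 0.0514
shift frac [-0.06   0.531 -1.042]
turn frac [-3.373e-01 -9.000e-04  3.000e-04]
```

```bash
python3 -m pendant '[[[0,0.2,-0.4,-0.08,0,0],[0,0.4,-0.7,-0.16,0,0],[0,0.53,-0.98,-0.25,0,0],[0,0.53,-0.98,-0.338,0,0],[0,0.53,-0.98,-0.338,0,0],[0,0.53,-0.98,-0.338,0,0]]]';  python3 - <<'E'
from h import *
o=np.array([.5714,.1526]);x=np.array([.9624,-.2716]);y=np.array([.2716,.9624])
p=o-.0977*y; rows([*p,.13],Rdown(*x))
snap('wrist','w4');snap('top','t4');snap('scene','s4')
E
```

```text
clock: 4.9
tcp_pos: [0.5495, 0.0529, 0.1232]
tcp_rot: [0.099, 0.701, -0.099, 0.699]
force: [0.4, 0.1, -0.5]
gripper_width: 0.052
shift frac [-0.068  0.042 -0.06 ]
turn frac [-0.0041 -0.0016  0.0005]
```

View pics/w4.png

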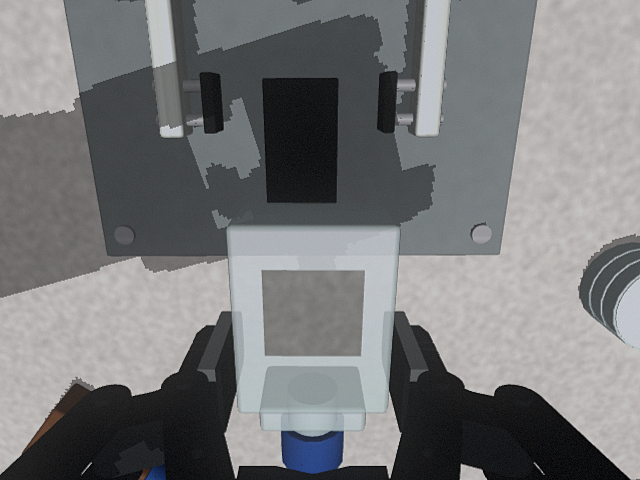

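Run:
```python
from h import *
s=load('w4')
c=[px2w(s,u,v,.026)[:2] for u,v in [(263,78.5),(338,78.5),(336.5,202.5),(266.5,202.5)]]
m=np.mean(c,0); y=(c[0]+c[1]-c[2]-c[3])/2; print('bed',m,np.linalg.norm(y),np.linalg.norm(c[1]-c[0]),np.degrees(np.arctan2(y[1],y[0]))-90)
pc=[px2w(s,u,v,.012)[:2] for u,v in [(107,255),(500,254)]]; d=pc[1]-pc[0];print(np.linalg.norm(d),np.degrees(np.arctan2(d[1],d[0])))
yy=y/np.linalg.norm(y); xx=np.array([yy[1],-yy[0]])
print('plate-derived origin',np.mean(pc,0)+.1175*yy,'bed-derived',m+.044*yy)
st=manip.state()
# flask in hand: top at tcp z+.023
zt=st['tcp_pos'][2]+.023
f=[px2w(s,u,v,zt)[:2] for u,v in [(229,226),(399,226),(388,412),(239,412)]]
fm=np.mean(f,0); print('flask',fm,'rel tcp in clamp',(fm-st['tcp_pos'][:2])@np.c_[xx,yy], np.linalg.norm(f[0]-f[1]),np.linalg.norm(f[0]-f[3]))
print('flask rel bed',(fm-m)@np.c_[xx,yy])
R=Ro.from_quat(st['tcp_rot']).as_matrix()
print((R.T@np.r_[m-fm,0])/.1)
```

```text
bed [0.55952334 0.11098817] 0.06653469452138695 0.039190144868989515 -16.226149266507733
0.24850896437118505 -15.98677934828353
plate-derived origin [0.57301501 0.15597184] bed-derived [0.57181824 0.15323549]
flask [0.55422565 0.06781893] rel tcp in clamp [-0.00043647  0.01591741] 0.049137818840566304 0.0660636767545126
flask rel bed [ 0.00697608 -0.04292998]
[-5.73199312e-05  4.29443792e-01 -6.88691186e-02]
```

```bash
python3 -m pendant '[[[0,0.2,-0.03,0,0,0],[0,0.43,-0.07,-0.005,0,0],[0.2,0.43,-0.07,-0.005,0,0],[0.5,0.43,-0.07,-0.005,0,0],[0.5,0.43,-0.07,-0.005,0,0],[0.5,0.43,-0.07,-0.005,0,0]]]'
python3 - <<'E'
from h import *
snap('wrist','w5');snap('scene','s5')
E
```

```text
clock: 5.65
tcp_pos: [0.555, 0.0958, 0.0742]
tcp_rot: [0.096, 0.701, -0.096, 0.7]
force: [0.5, -0.1, 0.8]
gripper_width: 0.0518
```

View pics/w5.png

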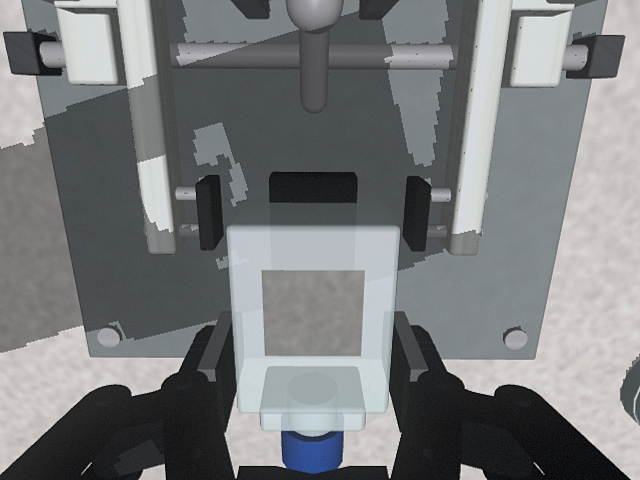

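View pics/s5.png

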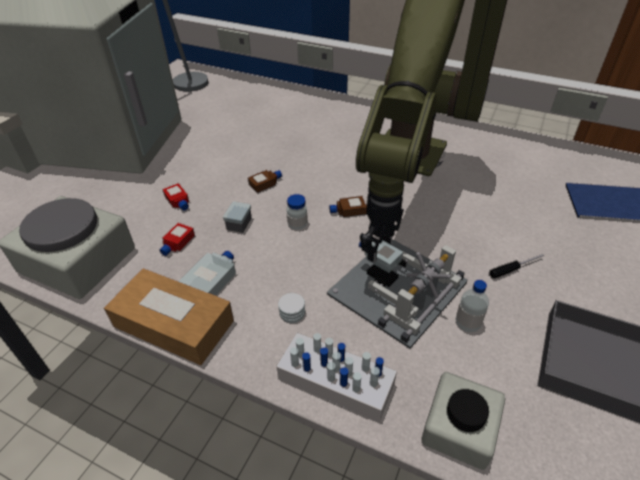

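```bash
python3 -m pendant '[[[0.2,0,0,0,0,0],[0.35,0,0,0,0,0],[0.4,0,0,0,0,0],[0.4,0,0,0,0,0],[0.4,0,0,0,0,0]]]'
python3 - <<'E'
from h import *
s=snap('wrist','w6')
E
```

```text
clock: 6.25
tcp_pos: [0.5559, 0.0963, 0.0352]
tcp_rot: [0.096, 0.7, -0.095, 0.701]
force: [-0.8, 0.2, -0.7]
gripper_width: 0.0512
```

View pics/w6.png

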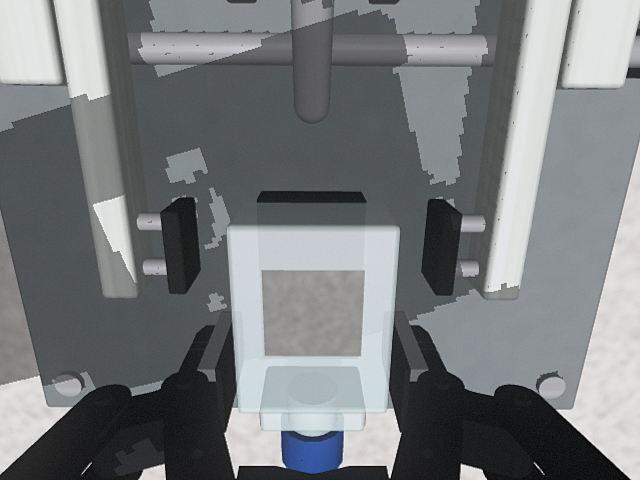

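```bash
python3 -m pendant '[[[0.02,0,0,0,0,0],[0.02,0,0,0,0,0]]]';python3 -m pendant '[[[0.015,0,0,0,0,0],[0.015,0,0,0,0,0]]]'
```

```text
clock: 6.5
tcp_pos: [0.5559, 0.0964, 0.0331]
tcp_rot: [0.096, 0.7, -0.095, 0.701]
force: [0.2, 0.3, -0.9]
gripper_width: 0.0516
clock: 6.7
tcp_pos: [0.556, 0.0964, 0.033]
tcp_rot: [0.095, 0.701, -0.095, 0.701]
force: [-5.0, -0.3, 9.8]
gripper_width: 0.0514
```

```bash
python3 -m pendant '[[[0,0,0,0,0,0],[0,0,0,0,0,0],[0,0,0,0,0,0],[0,0,0,0,0,0],[0,0,0,0,0,0]]]' 0.8 20; python3 -m pendant '[[[-0.2,0,0,0,0,0],[-0.5,0,0,0,0,0],[-1,0,0,0,0,0],[-1,0,0,0,0,0],[-1,0,0,0,0,0]]]'
python3 - <<'E'
from h import *
s=snap('wrist','w7');snap('top','t7')
E
```

```text
clock: 7.2
tcp_pos: [0.5553, 0.0963, 0.0309]
tcp_rot: [0.095, 0.701, -0.095, 0.701]
force: [0.2, 0.2, -0.5]
gripper_width: 0.0771
clock: 7.7
tcp_pos: [0.5567, 0.0964, 0.1331]
tcp_rot: [0.096, 0.699, -0.095, 0.702]
force: [-0.3, 0.2, -0.2]
gripper_width: 0.0769
```

View pics/w7.png

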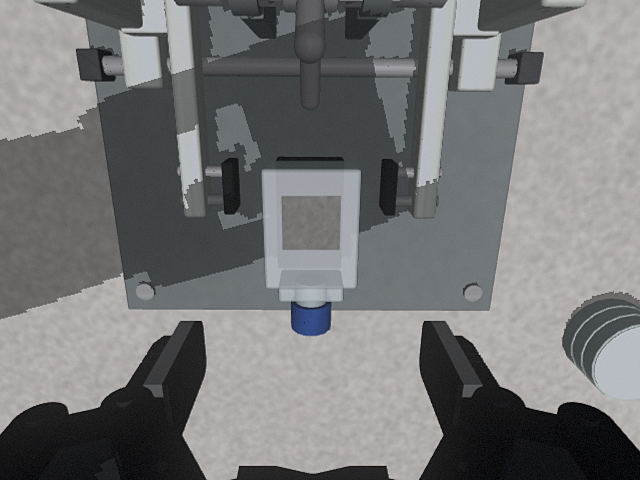

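Run:
```python
from h import *
s=load('w7')
f=[px2w(s,u,v,.056)[:2] for u,v in [(263,170),(360,170),(357,289),(265,289)]]
pc=[px2w(s,u,v,.012)[:2] for u,v in [(129,309),(491,310)]]; d=pc[1]-pc[0];a=np.arctan2(d[1],d[0]);xx=np.array([np.cos(a),np.sin(a)]);yy=np.array([-xx[1],xx[0]])
fm=np.mean(f,0);fx=(f[2]+f[3]-f[0]-f[1])/2
o=np.mean(pc,0)+.1175*yy
print(fm,np.linalg.norm(fx),np.linalg.norm(f[0]-f[1]),'ang err',np.degrees(np.arctan2(fx[1],fx[0])-a)+90,np.degrees(a),'o',o,(fm-o)@np.c_[xx,yy])
# pads inner faces center
m=np.mean([px2w(s,u,v,.052)[:2] for u,v in [(239,158),(380,158)]],0);print('padmid',(m-o)@np.c_[xx,yy],(fm-m)@xx)
# turnbuckle
O=np.array([.572,.1535]);x=np.array([.9613,-.2756]);y=np.array([.2756,.9613])
for yy_ in [.07-.04,.07,.1]: print(O+yy_*y)
p=O+.03*y; rows([*p,.22],Rdown(*x))
```

```text
[0.56010618 0.11003537] 0.0670773249166259 0.04969496320800712 ang err 0.007334369359909942 -15.870041776490238 o [0.5728426  0.15582916] [ 0.00027165 -0.04753119]
padmid [-0.00077303 -0.00846839] 0.0010446715016760068
[0.580268 0.182339]
[0.591292 0.220791]
[0.59956 0.24963]
shift frac [-0.903  0.898  0.016]
turn frac [ 0.0055 -0.0013  0.0004]
```

```bash
python3 -m pendant '[[[-0.4,0,0,0,0,0],[-0.8,0.2,0,0,0,0],[-0.9,0.6,0.02,0.005,0,0],[-0.9,0.9,0.02,0.005,0,0],[-0.9,0.9,0.02,0.005,0,0],[-0.9,0.9,0.02,0.005,0,0],[-0.9,0.9,0.02,0.005,0,0]]]' -1 20
python3 - <<'E'
from h import *
snap('wrist','w8');snap('scene','s8')
O=np.array([.572,.154]);x=np.array([.9620,-.2730]);y=np.array([.2730,.9620])
st=manip.state();print((st['tcp_pos'][:2]-O)@np.c_[x,y]-[0,.07],st['tcp_pos'][2],st['gripper_width'])
p=O+(.07-.04)*y; rows([*p,.119],Rdown(*x))
p=O+(.07+.022)*y; rows([*p,.119],Rdown(*x))
E
```

```text
clock: 8.5
tcp_pos: [0.5805, 0.1817, 0.2191]
tcp_rot: [0.098, 0.701, -0.099, 0.699]
force: [-0.4, 0.3, 0.1]
gripper_width: -0.0001
[ 0.00103707 -0.04113847] 0.2199589628582878 -2.766128901505164e-05
shift frac [ 1.01   0.012 -0.009]
turn frac [-0.002  -0.001   0.0007]
shift frac [ 1.009  0.632 -0.011]
turn frac [-0.002  -0.001   0.0007]
```

View pics/w8.png

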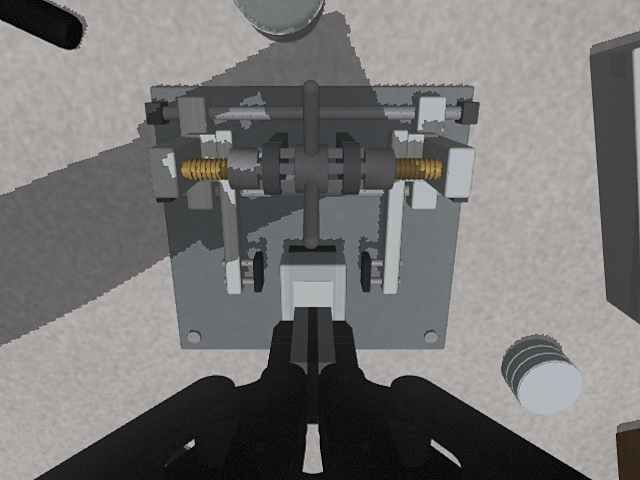

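View pics/s8.png

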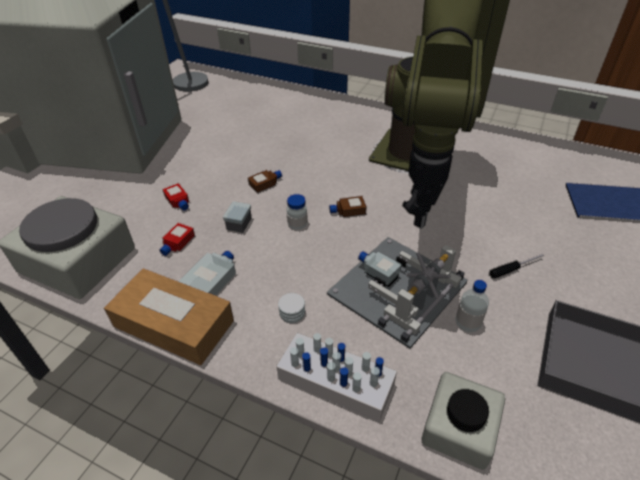

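```bash
python3 -m pendant '[[[0.4,0,0,0,0,0],[0.8,0,0,0,0,0],[1,0,0,0,0,0],[1,0,0,0,0,0],[1,0,0,0,0,0]]]'
python3 - <<'E'
from h import *
snap('wrist','w9')
E
python3 -m pendant '[[[0,0.1,0,0,0,0],[0,0.2,0,0,0,0],[0,0.3,0,0,0,0],[0,0.35,0,0,0,0],[0,0.35,0,0,0,0]]]'
python3 - <<'E'
from h import *
snap('wrist','w10')
E
```

```text
clock: 9.1
tcp_pos: [0.5811, 0.1818, 0.1209]
tcp_rot: [0.098, 0.701, -0.099, 0.7]
force: [0.4, 0.1, 0.2]
gripper_width: 0.0003
clock: 9.65
tcp_pos: [0.5913, 0.2169, 0.1212]
tcp_rot: [0.098, 0.7, -0.098, 0.7]
force: [-0.3, -1.2, 0.4]
gripper_width: 0.0001
```

View pics/w9.png

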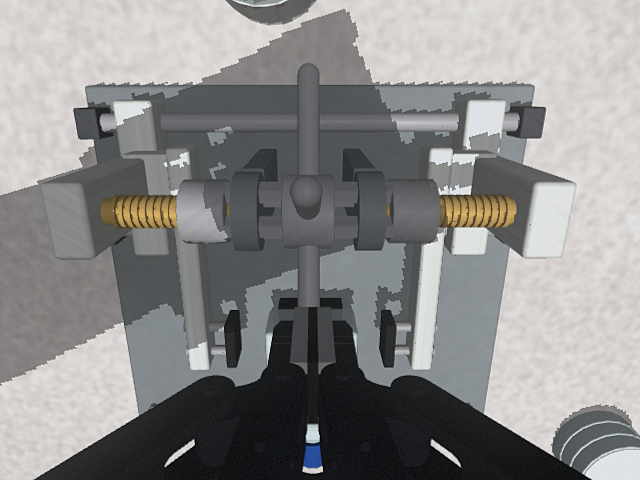

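View pics/w10.png

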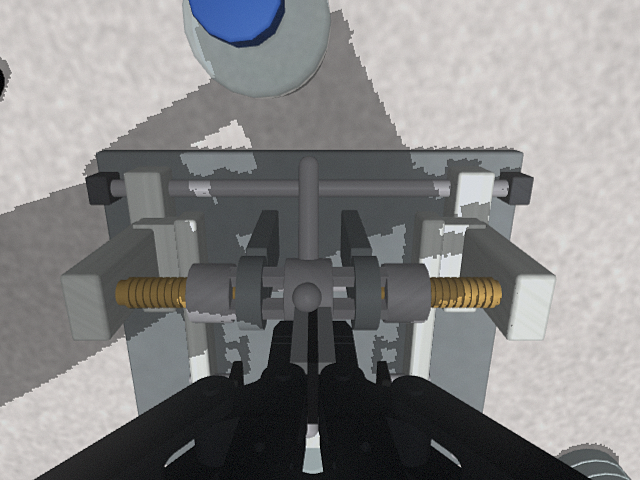

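```bash
python3 -m pendant '[[[0,0.1,0,0,0,0],[0,0.2,0,0,0,0],[0,0.27,0,0,0,0],[0,0.27,0,0,0,0],[0,0.27,0,0,0,0]]]'
python3 - <<'E'
from h import *
snap('wrist','w11')
O=np.array([.572,.154]);x=np.array([.9620,-.2730]);y=np.array([.2730,.9620])
st=manip.state();print((st['tcp_pos'][:2]-O)@np.c_[x,y]-[0,.07],st['tcp_pos'][2],st['gripper_width'])
E
```

```text
clock: 10.2
tcp_pos: [0.5986, 0.2425, 0.1212]
tcp_rot: [0.099, 0.7, -0.098, 0.7]
force: [0.3, -0.6, 0.3]
gripper_width: 0.0002
[0.00141557 0.02238658] 0.12122597999502029 -0.0001983896704928128
```

View pics/w11.png

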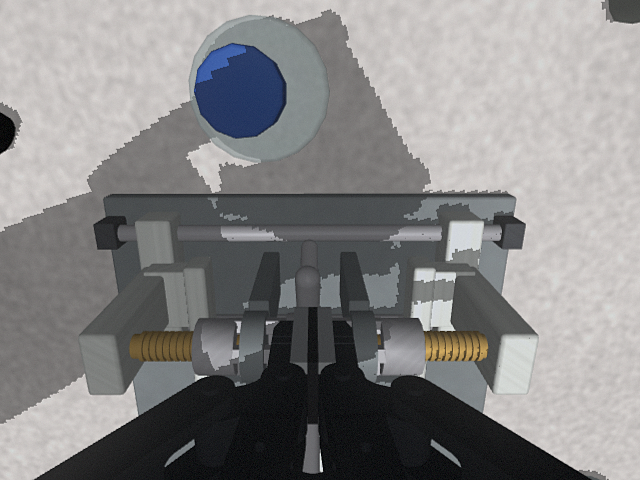

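```bash
cat >> h.py <<'E'
O=np.array([.572,.154]);cx_=np.array([.9620,-.2730]);cy_=np.array([.2730,.9620])
def C(x,y,z): return np.r_[O+x*cx_+y*cy_,z]
def bars(f):
    s=load(f)
    for d in range(-60,181,15):
        t=np.radians(d); print(d,w2px(s,C(0,.07+.056*np.sin(t),.095+.056*np.cos(t))).round())
def rel():
    st=manip.state();print('rel',(st['tcp_pos'][:2]-O)@np.c_[cx_,cy_]-[0,.07],st['tcp_pos'][2],st['force'].round(1),st['clock'])
E
python3 - <<'E'
from h import *
bars('w9');bars('w11')
E
```

```text
-60 [309. 351.]
-45 [309. 348.]
-30 [309. 332.]
-15 [308. 303.]
0 [308. 259.]
15 [307. 208.]
30 [307. 155.]
45 [307. 110.]
60 [307.  78.]
75 [308.  61.]
90 [308.  58.]
105 [309.  66.]
120 [309.  82.]
135 [309. 103.]
150 [310. 128.]
165 [310. 154.]
180 [310. 181.]
-60 [310. 478.]
-45 [309. 485.]
-30 [309. 482.]
-15 [309. 467.]
0 [308. 437.]
15 [308. 397.]
30 [308. 351.]
45 [308. 306.]
60 [308. 269.]
75 [308. 241.]
90 [309. 225.]
105 [309. 220.]
120 [309. 223.]
135 [310. 233.]
150 [310. 249.]
165 [310. 268.]
180 [310. 290.]
```

Run:
```python
from h import *
for f in ['w8','w9','w10','w11']:
    s=load(f); print(f,'hub',w2px(s,C(0,.07,.110)).round(),'carr top corners',w2px(s,C(.115,.07,.111)).round(),'up',w2px(s,C(0,.07,.155)).round(),'horiz',w2px(s,C(0,.13,.095)).round(),w2px(s,C(0,.01,.095)).round(),'plate',w2px(s,C(-.125,.1175,.012)).round(),w2px(s,C(.125,.1175,.012)).round(),-np.array(s['R']).T@np.array(s['t']))
im=cv2.imread('pics/w8.png'); cv2.imwrite('pics/c8.png',cv2.resize(im[60:270,200:420],None,fx=3,fy=3))
```

```text
w8 hub [312. 171.] carr top corners [509. 171.] up [311. 187.] horiz [311.  62.] [312. 257.] plate [149.  88.] [475.  86.] [0.60453145 0.26373233 0.3615562 ]
w9 hub [309. 219.] carr top corners [621. 218.] up [307. 265.] horiz [308.  46.] [310. 338.] plate [83. 87.] [537.  85.] [0.604877   0.26375909 0.26349261]
w10 hub [309. 306.] carr top corners [598. 307.] up [308. 377.] horiz [309. 149.] [310. 404.] plate [ 94. 154.] [526. 153.] [0.61467325 0.29889012 0.26380312]
w11 hub [309. 363.] carr top corners [585. 364.] up [308. 447.] horiz [309. 216.] [310. 448.] plate [102. 199.] [518. 198.] [0.62206398 0.32433888 0.26393576]
```

View pics/c8.png

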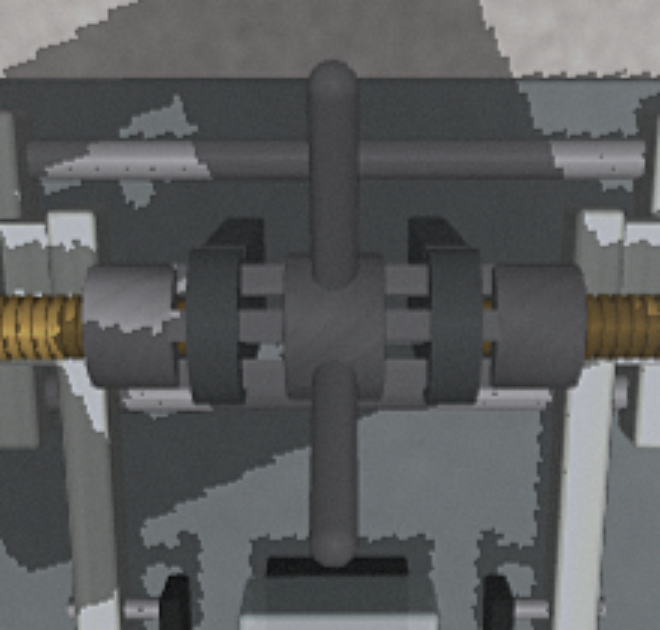

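Run:
```python
from h import *
s=load('w8')
for d in range(-135,140,15):
    t=np.radians(d); print(d,w2px(s,C(0,.07+.058*np.sin(t),.095+.058*np.cos(t))).round(),end=';')
for f,a,b in [('w7',(240,160),(380,160)),('w8',(264,253),(361,253)),('w9',(240,312),(382,312))]:
    s=load(f);print(f,np.linalg.norm(px2w(s,*a,.052)-px2w(s,*b,.052)))
```

```text
-135 [312. 213.];-120 [312. 230.];-105 [312. 244.];-90 [312. 254.];-75 [312. 260.];-60 [312. 260.];-45 [312. 252.];-30 [312. 237.];-15 [311. 215.];0 [311. 187.];15 [311. 155.];30 [311. 125.];45 [311.  98.];60 [311.  79.];75 [311.  69.];90 [311.  66.];105 [312.  71.];120 [312.  82.];135 [312.  96.];w7 0.07247934080426995
w8 0.07476003398418897
w9 0.07849133951016944
```

```bash
python3 -m pendant '[[[-0.1,-0.08,0,0,0,0],[-0.4,-0.08,0,0,0,0],[-0.6,-0.2,0,0,0,0],[-0.6,-0.5,0,0,0,0],[-0.6,-0.84,0,0,0,0],[-0.6,-0.84,0,0,0,0],[-0.3,-0.84,0,0,0,0],[0,-0.84,0,0,0,0],[0,-0.84,0,0,0,0],[0,-0.84,0,0,0,0]]]'
python3 - <<'E'
from h import *
snap('wrist','w12'); rel(); bars('w12')
E
```

```text
clock: 11.25
tcp_pos: [0.5752, 0.1615, 0.1213]
tcp_rot: [0.098, 0.701, -0.098, 0.7]
force: [-0.1, 0.1, -0.4]
gripper_width: 0.0002
rel [ 0.0019036  -0.06143631] 0.12257060940704664 [-0.4 -0.2  0.6] 11.3
-60 [310. 301.]
-45 [309. 292.]
-30 [309. 271.]
-15 [308. 234.]
0 [308. 185.]
15 [308. 128.]
30 [307.  73.]
45 [307.  29.]
60 [308.   1.]
75 [308. -11.]
90 [309.  -7.]
105 [309.   7.]
120 [309.  28.]
135 [310.  54.]
150 [310.  82.]
165 [310. 111.]
180 [310. 140.]
```

View pics/w12.png

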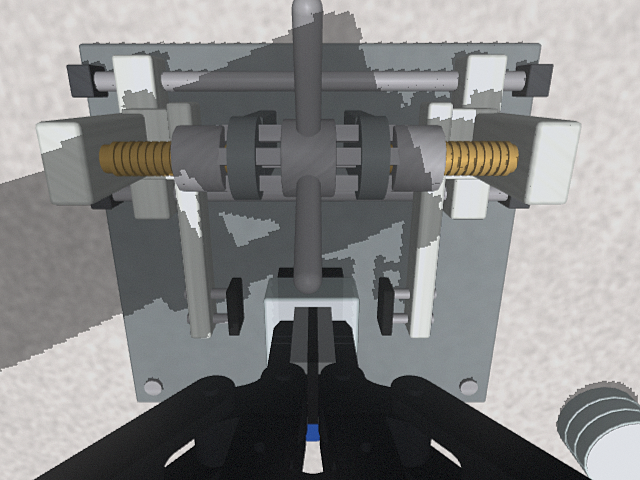

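```bash
python3 -m pendant '[[[0,0.1,0,0,0,0],[0,0.2,0,0,0,0],[0,0.3,0,0,0,0],[0,0.4,0,0,0,0],[0,0.5,0,0,0,0],[0,0.6,0,0,0,0],[0,0.7,0,0,0,0],[0,0.8,0,0,0,0],[0,0.84,0,0,0,0],[0,0.84,0,0,0,0],[0,0.84,0,0,0,0]]]'
python3 -m pendant '[[[-0.1,-0.08,0,0,0,0],[-0.4,-0.08,0,0,0,0],[-0.6,-0.2,0,0,0,0],[-0.6,-0.5,0,0,0,0],[-0.6,-0.84,0,0,0,0],[-0.6,-0.84,0,0,0,0],[-0.3,-0.84,0,0,0,0],[0,-0.84,0,0,0,0],[0,-0.84,0,0,0,0],[0,-0.84,0,0,0,0]]]'
python3 - <<'E'
from h import *
snap('wrist','w13'); rel()
E
```

```text
clock: 12.4
tcp_pos: [0.5987, 0.2429, 0.1213]
tcp_rot: [0.099, 0.7, -0.098, 0.7]
force: [0.7, 0.3, 1.5]
gripper_width: 0.0002
clock: 13.4
tcp_pos: [0.5752, 0.1615, 0.1212]
tcp_rot: [0.098, 0.701, -0.098, 0.7]
force: [-0.7, -0.4, 0.8]
gripper_width: 0.0001
rel [ 0.00190189 -0.06145828] 0.12257866167170527 [0.4 0.8 0. ] 13.45
```

View pics/w13.png

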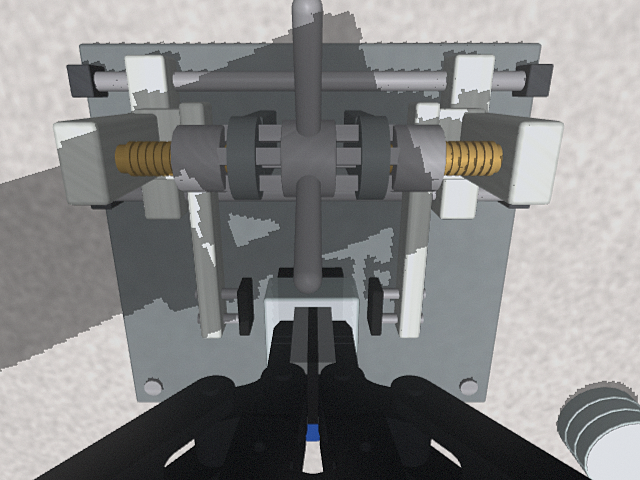

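Run:
```python
from h import *
im=cv2.imread('pics/w13.png'); cv2.imwrite('pics/c13.png',cv2.resize(im[260:350,190:430],None,fx=3.3,fy=3.3,interpolation=cv2.INTER_CUBIC))
im=cv2.imread('pics/w9.png'); cv2.imwrite('pics/c9.png',cv2.resize(im[280:380,180:440],None,fx=3,fy=3,interpolation=cv2.INTER_CUBIC))
for f in ['w9','w12','w13']:
    s=load(f)
    for th in [1.0,2.57,4.14,5.71]:
        g=.05-.00382*th
        print(f,th,[w2px(s,C(sx*g,y,.052)).round() for sx in (-1,1) for y in (-.008,-.036)], 'bottom',w2px(s,C(g,-.008,.032)).round())
    print('flask',w2px(s,C(-.026,-.012,.056)),w2px(s,C(.026,-.012,.056)))
```

```text
w9 1.0 [array([228., 324.]), array([231., 367.]), array([394., 324.]), array([391., 366.])] bottom [388. 307.]
w9 2.57 [array([239., 324.]), array([242., 367.]), array([383., 324.]), array([380., 366.])] bottom [378. 307.]
w9 4.14 [array([250., 324.]), array([252., 367.]), array([372., 324.]), array([370., 366.])] bottom [368. 307.]
w9 5.71 [array([260., 324.]), array([262., 367.]), array([361., 324.]), array([360., 366.])] bottom [358. 307.]
flask [263.75919611 334.26330246] [357.83477416 333.96609778]
w12 1.0 [array([226., 290.]), array([229., 335.]), array([396., 289.]), array([393., 334.])] bottom [390. 274.]
w12 2.57 [array([237., 290.]), array([240., 335.]), array([385., 289.]), array([382., 334.])] bottom [379. 274.]
w12 4.14 [array([248., 290.]), array([250., 335.]), array([374., 289.]), array([372., 334.])] bottom [369. 274.]
w12 5.71 [array([259., 290.]), array([261., 335.]), array([363., 289.]), array([361., 334.])] bottom [359. 274.]
flask [262.43731486 299.53049008] [359.18389355 299.28806481]
w13 1.0 [array([226., 290.]), array([229., 335.]), array([396., 289.]), array([393., 334.])] bottom [390. 274.]
w13 2.57 [array([237., 290.]), array([240., 335.]), array([385., 289.]), array([382., 334.])] bottom [379. 274.]
w13 4.14 [array([248., 290.]), array([250., 335.]), array([374., 289.]), array([372., 334.])] bottom [369. 274.]
w13 5.71 [array([259., 290.]), array([261., 335.]), array([363., 289.]), array([361., 334.])] bottom [359. 274.]
flask [262.44871509 299.51994196] [359.20426837 299.27213282]
```

View pics/c13.png

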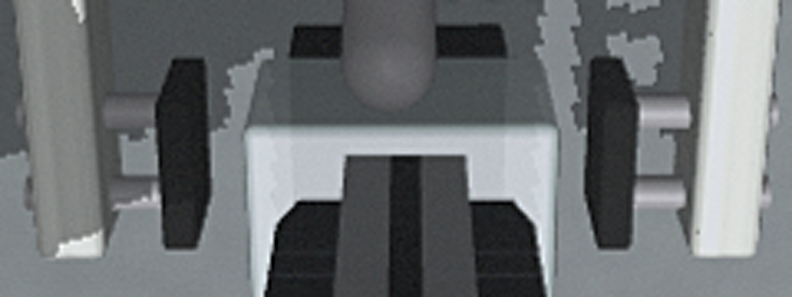

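View pics/c9.png

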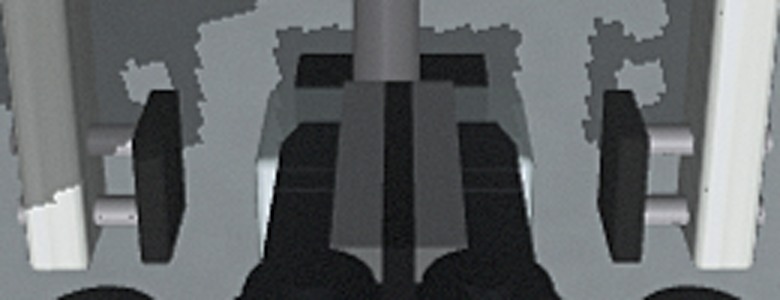

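```bash
python3 -m pendant '[[[0,0.1,0,0,0,0],[0,0.2,0,0,0,0],[0,0.3,0,0,0,0],[0,0.4,0,0,0,0],[0,0.5,0,0,0,0],[0,0.6,0,0,0,0],[0,0.7,0,0,0,0],[0,0.8,0,0,0,0],[0,0.84,0,0,0,0],[0,0.84,0,0,0,0],[0,0.84,0,0,0,0]]]'
python3 -m pendant '[[[-0.1,-0.08,0,0,0,0],[-0.4,-0.08,0,0,0,0],[-0.6,-0.2,0,0,0,0],[-0.6,-0.5,0,0,0,0],[-0.6,-0.84,0,0,0,0],[-0.6,-0.84,0,0,0,0],[-0.3,-0.84,0,0,0,0],[0,-0.84,0,0,0,0],[0,-0.84,0,0,0,0],[0,-0.84,0,0,0,0]]]'
python3 - <<'E'
from h import *
snap('wrist','w14'); rel()
im=cv2.imread('pics/w14.png'); cv2.imwrite('pics/c14.png',cv2.resize(im[260:350,190:430],None,fx=3.3,fy=3.3,interpolation=cv2.INTER_CUBIC))
E
```

```text
clock: 14.55
tcp_pos: [0.5987, 0.2429, 0.1213]
tcp_rot: [0.099, 0.7, -0.098, 0.7]
force: [0.0, 1.0, 0.2]
gripper_width: 0.0001
clock: 15.55
tcp_pos: [0.5752, 0.1615, 0.1212]
tcp_rot: [0.098, 0.701, -0.098, 0.7]
force: [0.6, -0.1, 0.6]
gripper_width: -0.0005
rel [ 0.00189823 -0.06143675] 0.12259393736080695 [-0.4 -0.2  0. ] 15.6
```

View pics/w14.png

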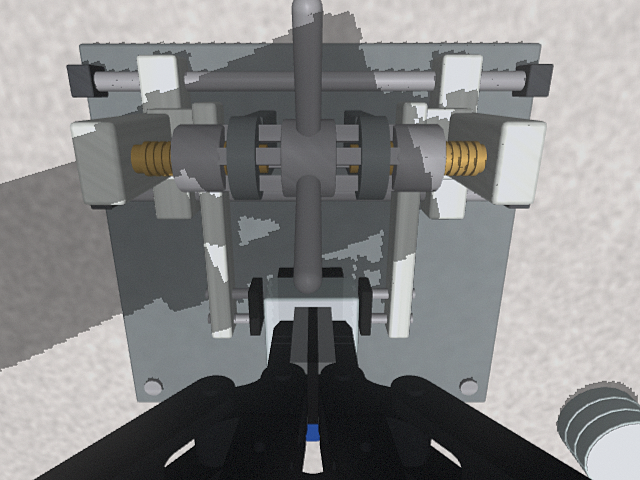

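View pics/c14.png

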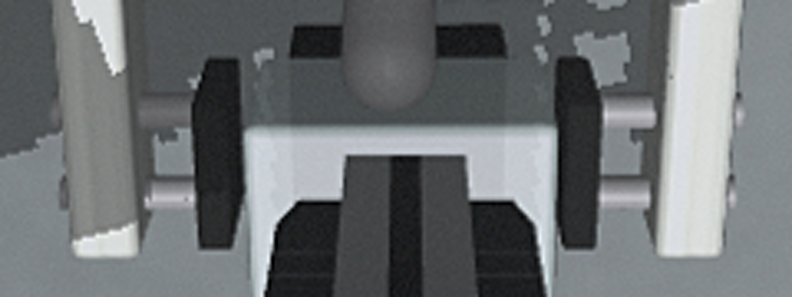

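```bash
python3 -m pendant '[[[0,0.1,0,0,0,0],[0,0.2,0,0,0,0],[0,0.3,0,0,0,0],[0,0.4,0,0,0,0],[0,0.5,0,0,0,0],[0,0.6,0,0,0,0],[0,0.66,0,0,0,0],[0,0.72,0,0,0,0],[0,0.72,0,0,0,0]]]'
python3 -m pendant '[[[0,0.06,0,0,0,0],[0,0.12,0,0,0,0],[0,0.12,0,0,0,0],[0,0.12,0,0,0,0]]]'
python3 -m pendant '[[[-0.1,-0.08,0,0,0,0],[-0.4,-0.08,0,0,0,0],[-0.6,-0.2,0,0,0,0],[-0.6,-0.5,0,0,0,0],[-0.6,-0.84,0,0,0,0],[-0.6,-0.84,0,0,0,0],[-0.6,-0.84,0,0,0,0],[-0.6,-0.84,0,0,0,0]]]'
python3 - <<'E'
from h import *
snap('wrist','w15'); rel(); snap('top','t15')
im=cv2.imread('pics/w15.png'); cv2.imwrite('pics/c15.png',cv2.resize(im[190:340,200:430],None,fx=3.3,fy=3.3,interpolation=cv2.INTER_CUBIC))
bars('w15')
E
```

```text
clock: 16.5
tcp_pos: [0.5955, 0.2314, 0.1211]
tcp_rot: [0.098, 0.7, -0.098, 0.7]
force: [-0.6, -2.9, 0.1]
gripper_width: -0.0
clock: 16.9
tcp_pos: [0.5988, 0.2427, 0.1214]
tcp_rot: [0.099, 0.7, -0.098, 0.701]
force: [-0.1, -0.8, 0.5]
gripper_width: 0.0001
clock: 17.7
tcp_pos: [0.5756, 0.1619, 0.1815]
tcp_rot: [0.098, 0.7, -0.098, 0.7]
force: [0.5, 0.1, 0.7]
gripper_width: 0.0002
rel [ 0.00125322 -0.0612355 ] 0.18137838136232537 [-0.4 -0.2  0.1] 17.75
-60 [310. 246.]
-45 [309. 236.]
-30 [309. 218.]
-15 [309. 190.]
0 [309. 155.]
15 [309. 117.]
30 [308.  81.]
45 [308.  51.]
60 [309.  31.]
75 [309.  21.]
90 [309.  21.]
105 [309.  30.]
120 [309.  45.]
135 [310.  63.]
150 [310.  85.]
165 [310. 108.]
180 [310. 131.]
```

View pics/w15.png

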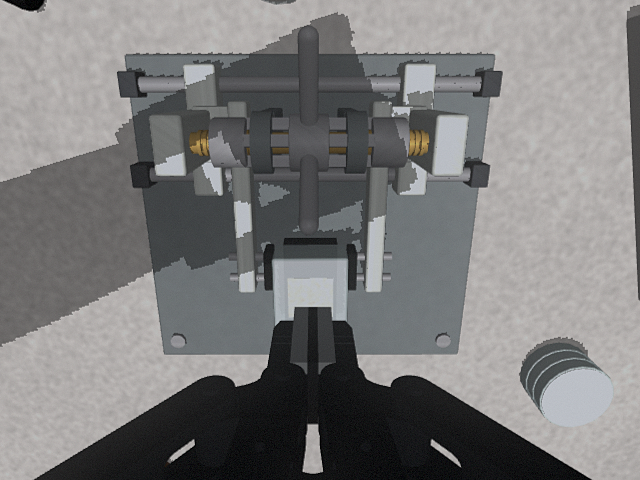

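View pics/c15.png

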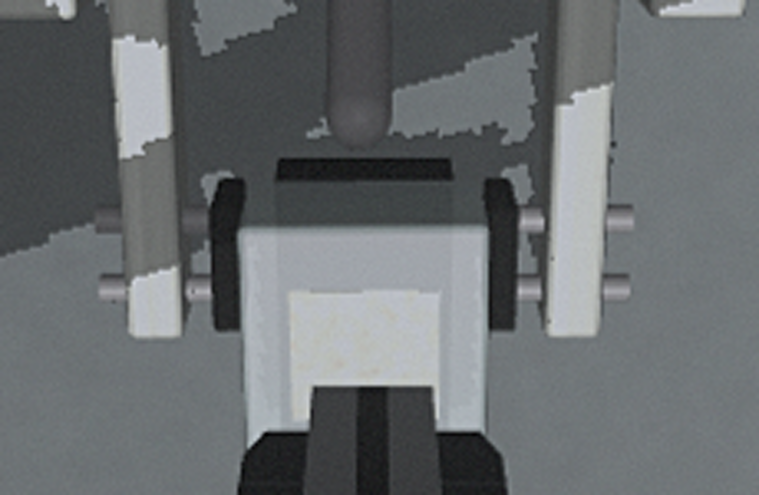

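```bash
python3 -m pendant '[[[-0.3,-0.3,0,0,0,0],[-0.4,-0.7,0,0,0,0],[-0.4,-0.95,0,0,0,0],[-0.4,-0.95,0,0,0,0],[-0.4,-0.95,0,0,0,0],[-0.4,-0.95,0,0,0,0]]]'
python3 - <<'E'
from h import *
snap('wrist','w16'); rel(); snap('scene','s16')
im=cv2.imread('pics/w16.png'); cv2.imwrite('pics/c16.png',cv2.resize(im[80:270,210:410],None,fx=3.1,fy=3.1,interpolation=cv2.INTER_CUBIC))
a=cv2.imread('pics/t7.png');b=cv2.imread('pics/t15.png');print(a.shape)
cv2.imwrite('pics/tt.png',np.hstack([a[110:360,100:500],b[110:360,100:500]]))
E
```

```text
clock: 18.4
tcp_pos: [0.5494, 0.071, 0.2207]
tcp_rot: [0.098, 0.701, -0.098, 0.7]
force: [-0.4, 0.6, -0.3]
gripper_width: -0.0002
rel [ 0.00086478 -0.15598818] 0.22066461153099512 [-0.4  0.4 -0.4] 18.45
(480, 640, 3)
```

View pics/c16.png

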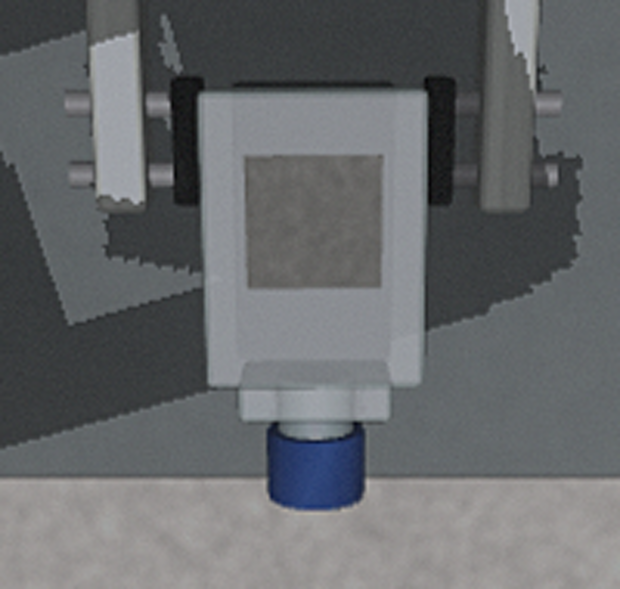

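View pics/s16.png

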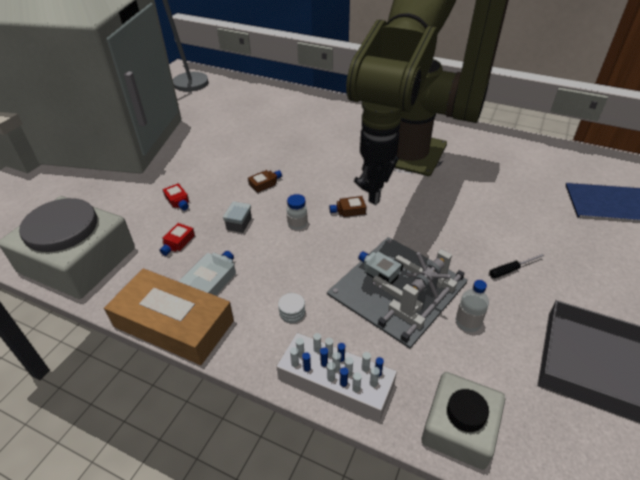

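Run:
```python
from h import *
im=cv2.imread('pics/w7.png'); cv2.imwrite('pics/c7.png',cv2.resize(im[130:300,165:455],None,fx=2.7,fy=2.7,interpolation=cv2.INTER_CUBIC))
s=load('w16'); q=lambda a,b:(a/3.1+210,b/3.1+80)
f=[px2w(s,*q(u,v),.056)[:2] for u,v in [(199,92),(427,92),(424,386),(208,386)]]
fm=np.mean(f,0);print('flask',(fm-O)@np.c_[cx_,cy_])
for r in (140,):
    X=[((px2w(s,*q(u,r),.052)[:2]-O)@cx_*1000).round(1) for u in (67,96,145,172,200,427,455,482,530,560)];print(X)
s=load('w7');
```

```text
flask [ 0.00015718 -0.04557942]
[np.float64(-55.8), np.float64(-49.3), np.float64(-38.2), np.float64(-32.1), np.float64(-25.7), np.float64(25.7), np.float64(32.0), np.float64(38.1), np.float64(49.0), np.float64(55.8)]
```

View pics/c7.png

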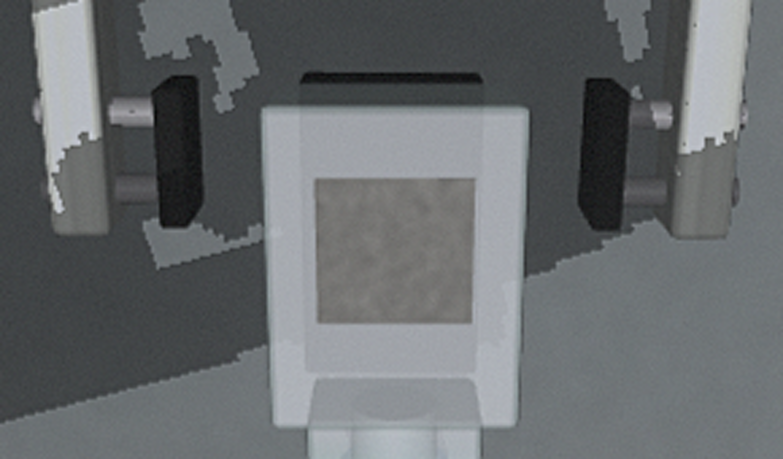

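```bash
python3 -c "
from rig import manip
print(manip.finish_job())"
```

```text
the job is handed in; nothing more can be done
None
```

The job is handed in. The small clear flask lies flat on the raised bed, released, with its cap away from the turnbuckle and both jaws holding it.

- **What I did:** I gripped the flask across its 52 mm width and set it on the bed, where the wrist force rose to about 10 N on contact. After letting go, I pushed the turnbuckle's bars round in four strokes with the shut fingers, then backed the arm clear. The job took about 18.5 s of the 54 s.
- **Flask position:** my last close-up puts its centre at about x = 0.2 mm, y = -46 mm in the clamp's frame. It was square to the clamp within 1° when I placed it, and it still looked square at the end.
- **Pads:** both pressed evenly, about 3 to 3.6 mm by the pad-to-arm gaps. I put the turnbuckle at about 7.2 rad, judged from the bar positions, so the pad travel was never measured directly.
- **Robot and bystanders:** the wrist force read near zero at the end, and the final scene picture showed none of the bystanders moved. I judged that by eye.

**Disagreement in my checks:** the turnbuckle was not at 0 to begin with; a bar stood about 17° past upright. My first reading of the pad gap (72–78 mm) put it near 3.4 rad. I re-read the pads' lower edges before going on, and they fitted about 1.9 rad (pads about 86 mm apart). The later strokes then closed the pads as that predicted.

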